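# Lay out a tasting place on the serving board

## Task

Lay out the tasting place on the wooden board: stand the bottle in the middle of the round coaster and the low pot in the middle of the square coaster, stand the cup midway between them, centred on the ring in the middle of the board, and put the lid on top of the pot, seated in its mouth. Set everything down upright and let go; knock nothing over and leave the mug, the pepper mill and the timer where they are.

Things in the scene. Friction and masses are not known exactly. Their poses are not given: they have to be found in the camera images.
- bottle_center (a point): small closed drinks bottle, grey with a paper label band and a narrow black cap, standing upright; 125 mm tall, straight round sides of 52 mm diameter up to 92 mm above its underside, then a shoulder and the 31 mm wide cap; 0.16 to 0.29 kg. The point is on its axis half-way up, 62.5 mm above its underside; z up
- cup_center (a point): empty white plastic tasting cup, open at the top, standing upright; 80 mm tall, 46 mm diameter at the foot and 52 mm at the rim, wall 3 mm; 0.045 to 0.08 kg. The point is on its axis half-way up, 40 mm above its underside; z up
- pot_center (a point): low round brown earthenware pot, open at the top, standing upright; 45 mm tall, 66 mm diameter with straight sides, wall 6 mm (mouth 54 mm wide); about 0.1 to 0.17 kg. The point is on its axis half-way up, 22.5 mm above its underside; z up
- lid_center (a point): round steel lid of the pot, lying right way up: a disc of 70 mm diameter, 5 mm thick, with a black upright knob of 20 mm diameter and 30 mm height on it and a round plug of 42 mm diameter, 5 mm deep, underneath that drops into the pot's mouth; 40 mm tall in all (knob from 10 to 40 mm above its underside). The point is on its axis half-way up, 20 mm above the plug's underside; when the lid is seated on the pot it is 37.5 mm above the pot's point; about 0.06 to 0.1 kg
- board: oblong dark brown wooden serving board fixed to the counter, 110 mm by 360 mm, 8 mm thick, with a pale ring, 4 mm wide and of 72 mm outer diameter drawn round its middle. Origin at the centre of its underside; y along its length, z up
- coaster_round: round cork coaster, 84 mm diameter, 5 mm thick, fixed on the board near one of its ends, 125 mm from the middle. Origin at the centre of its underside, which lies 8 mm above the counter; its upper face is 13 mm above the counter
- coaster_square: square cork coaster, 84 mm by 84 mm, 5 mm thick, fixed on the board near its other end, 125 mm from the middle. Origin at the centre of its underside, which lies 8 mm above the counter; its upper face is 13 mm above the counter
- mug: bystander: blue mug with a handle, 80 mm diameter, 90 mm tall, loose beyond the board. Origin at the centre of its underside
- mill: bystander: dark wooden pepper mill, up to 54 mm diameter, 120 mm tall, loose beyond the board. Origin at the centre of its underside
- timer: bystander: flat white kitchen timer, 60 by 70 mm, 22 mm thick, loose beyond the board. Origin at the centre of its underside
Not all that is in view belongs to the job. What is shaped like the part that bears bottle_center but orange is not meant.

How it is judged (in metres and radians):
At the end, for the whole second after the job is handed in: Bottle upright on the round and pot on the square coaster, each within 15 mm of its centre; cup upright on the board within 15 mm along and across of its middle; lid level in the pot's mouth, within 9 mm of its axis and 2.5 mm of seated height; tilts under 0.1 rad; all at rest and released (horizontal distance between bottle_center and coaster_round below 0.015 m and z of bottle_center in the frame of coaster_round between 0.0635 and 0.0715 m and horizontal distance between pot_center and coaster_square below 0.015 m and z of pot_center in the frame of coaster_square between 0.0235 and 0.0315 m and x of cup_center in the frame of board between -0.015 and 0.015 m and y of cup_center in the frame of board between -0.015 and 0.015 m and z of cup_center in the frame of board between 0.044 and 0.052 m and horizontal distance between lid_center and pot_center below 0.009 m and z of lid_center in the frame of pot_center between 0.035 and 0.04 m and angle between each of bottle_center, cup_center, pot_center, lid_center's own z axis and vertical below 0.1 rad and linear speed of each of bottle, cup, pot, lid below 0.02 m/s); the robot touches nothing.
It fails at once if the mug is pushed more than 20 mm or tipped (distance of mug from where it was at the start of the episode above 0.02 m or angle between mug's own z axis and vertical above 0.4 rad).
It fails at once if the pepper mill is pushed more than 20 mm or tipped (distance of mill from where it was at the start of the episode above 0.02 m or angle between mill's own z axis and vertical above 0.4 rad).
It fails at once if the kitchen timer is pushed more than 20 mm or tipped (distance of timer from where it was at the start of the episode above 0.02 m or angle between timer's own z axis and vertical above 0.4 rad).
It fails at once if the bottle, cup, pot or lid is knocked over (angle between any of bottle_center, cup_center, pot_center, lid_center's own z axis and vertical above 0.7 rad).
It also fails if it takes over 99 s, if anything falls off the work surface, if the arm or the gripper's body presses on something with over 40 N, if the wrist force passes 120 N, or if a joint passes its speed limit or range.

## Robot

A 6-joint arm with a two-finger parallel gripper is mounted at the origin on the work surface. World frame = base frame: x ahead of the robot, y to its left, z up, the work surface at z = 0. Lengths are in mm, angles in rad, forces in N, time in s.
With the tool pointing down it reaches from about 275 to 1000 mm from the base axis. Payload 8.4 kg.
Tool frame: the origin (TCP) lies at the centre of the arm's flange, where the gripper is bolted on; the fingertips stand 173 mm ahead of it and the grasp point (between the pads) lies 155 mm ahead of it; z points along the fingers, y is the direction in which the jaws open and shut (so a half turn about z gives the same grasp; the last joint's range is limited). The gripper opens to 85 mm and grips with 20 to 120 N. Pads are 22 mm wide; open, the fingers measure 114 mm over their backs; the gripper's body (76 mm by 85 mm) begins 54 mm behind the grasp point. The pads swing forward as they close: fully open they stand 13 mm farther back than shut.
Start: joints at [-1.175, 0.353, 1.633, -0, 1.155, -0.002], TCP at [242.119, -576.201, 404.681] pointing down, gripper open.
Joint ranges: [-2.63, 2.63], [-0.92, 2.1], [0.06, 2.66], [-1.3, 4.44], [0, 2.69], [-3.02, 3.02]. Speed limits (rad/s): [2.22, 2.22, 2.79, 3.14, 3.14, 3.14].

## Interface

Orientations are given as [roll, pitch, yaw] about the fixed x, y, z axes, in that order (R = Rz(yaw) Ry(pitch) Rx(roll)).
In Python, from rig import sense, grab_frame, camera_model, sign_off gives the robot as it stands. The module is installed in compiled form; this text tells all that it offers.
- The arm moves only by the tool step_arm, never from a script. Its argument "commands" is a list of rows, each a list of 3 entries, a list of its own where there are three numbers: the shift along the tool's x, y, z in mm, then the turn about the tool's z in rad, then the opening, from 0 (shut) to 1 (fully open). A call has 1 to 20 rows; each row shifts and turns the pose as measured when the row begins, along the tool's axes as they then stand; what a row does not reach is not made up. A row lasts 1/8 s, in which the tool goes at most 62.5 mm and 10.7 degrees, less where a joint would pass 70% of its speed; a pose out of reach is approached as far as the arm can. A call with a gripper value outside its range is refused whole. The fingers move at their own pace and stop on an object; "force" is the grip in N (left out, the last holds). Time passes only in rows, so rows that do not move let the fingers close. It gives the time, the measured TCP pose, the force and the opening at its end, in the units of the state.
- sense(): the state, without advancing time (a new reading comes with each control period).
- grab_frame(name): name is "scene" or "top" or "wrist"; returns the picture (400x640x3 uint8, blue, green, red); there is no depth.
- camera_model(name): a dict with "fx", "fy", "cx", "cy" (pixels), "dist" ([k1, k2, p1, p2, k3] as OpenCV has them; the pictures are not rectified), "R" (3x3) and "t" (3): a world point X has camera coordinates R X + t. Camera axes: x right, y down, z forward; pixel columns grow to the right and rows downward; lengths in mm; the calibration is good to about 2 mm. A picture is of the moment at which its call begins: read the wrist's pose just before it. camera_model takes no time and is no camera call; for the wrist camera it gives the pose at the moment of the call.
- sign_off(): hands the job in, once; it reports no verdict.
The state is a dict: "clock": time; "qpos": joint angles; "qvel": joint speeds; "joint_efforts": joint torques, N m; "eef_pos": TCP position; "tcp_rot": TCP orientation; "contact_force": force on the tool from outside, world axes, zero at the start; "wrist_torque": the same for the moment, N m; "opening": opening from 0.0 (shut) to 1.0 (fully open).
Only numpy, scipy, OpenCV 4.12 (cv2) and the standard library are available. Lean on these libraries where they do the work, as an engineer would, in place of code of your own. Each camera call takes 0.05 s, during which the arm holds its last target. There are 200 camera calls.

## Working session

There is one attempt and no reset: what is moved stays moved. The work goes in short steps, Python scripts to look and compute and a tool call to move; the robot and the scene stay as the last step left them, time stands still between calls to the robot, and variables do not carry over. Pictures are saved under pics/ and viewed, about 12 in all and at most 16, crops included, and the job is handed in when it is done.

Besides the shell and the picture viewer there is one more tool, called by a JSON object that holds its "fn" and its "kwargs". step_arm: Moves the arm, as the interface text tells. Its arguments: {"type":"object","properties":{"commands":{"type":"array","items":{"type":"array"}},"force":{"type":"number"}},"required":["commands"]}

```bash
mkdir -p pics
cat > h.py <<'E'
import numpy as np,cv2
from rig import *
def snap(n,f):
    m=camera_model(n); im=grab_frame(n); cv2.imwrite('pics/'+f,im); np.save('pics/'+f+'.npy',m,allow_pickle=True); return im,m
def ray(m,uv,z):
    K=np.array([[m['fx'],0,m['cx']],[0,m['fy'],m['cy']],[0,0,1]])
    p=cv2.undistortPoints(np.array(uv,float).reshape(-1,1,2),K,np.array(m['dist']))[:,0]
    R=np.array(m['R']);t=np.array(m['t']); C=-R.T@t
    d=np.c_[p,np.ones(len(p))]@R
    return C+d*((z-C[2])/d[:,2])[:,None]
def proj(m,X):
    K=np.array([[m['fx'],0,m['cx']],[0,m['fy'],m['cy']],[0,0,1]])
    return cv2.projectPoints(np.array(X,float).reshape(-1,1,3),cv2.Rodrigues(np.array(m['R']))[0],np.array(m['t'],float),K,np.array(m['dist']))[0][:,0]
E
python3 - <<'E'
from h import *
for n in ['scene','top']:
    im,m=snap(n,n+'0.png'); print(n,m['fx'],-np.array(m['R']).T@m['t'])
print(sense())
E
```

```text
scene 366.0290839001772 [1141.01358148  248.54917135  851.43250485]
top 458.3182647120315 [ 370.16005935    6.59368261 1083.07804957]
{'clock': 0.1, 'qpos': array([-1.17538876e+00,  3.53585510e-01,  1.63408872e+00, -8.79179561e-06,
        1.15519679e+00, -2.39162915e-03]), 'qvel': array([ 5.10962412e-05,  5.48319702e-04, -1.31469355e-03,  1.15218812e-03,
        2.13495355e-04,  8.92610081e-04]), 'joint_efforts': array([-1.49760490e-03, -6.06360984e+01, -3.42820466e+01, -4.01354248e-05,
        4.06455685e-03, -3.07418236e-05]), 'eef_pos': array([ 242.03687073, -575.99066121,  404.020087  ]), 'tcp_rot': array([-3.14031427e+00,  4.98145331e-06,  3.97802755e-01]), 'contact_force': array([-0.36153182, -0.59353871, -0.38439021]), 'wrist_torque': array([-0.00664499, -0.05916201,  0.07577185]), 'opening': 0.999242794336263}
```

View pics/top0.png

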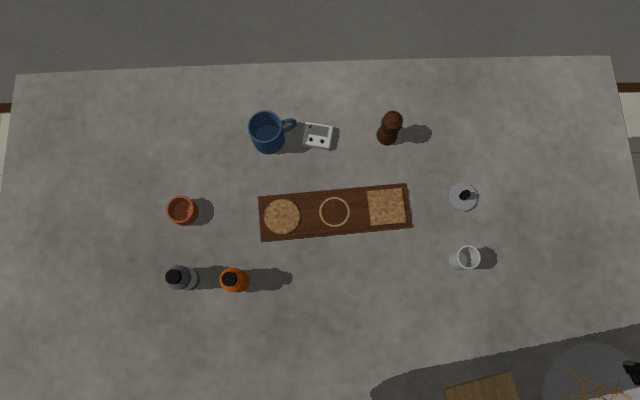

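View pics/scene0.png

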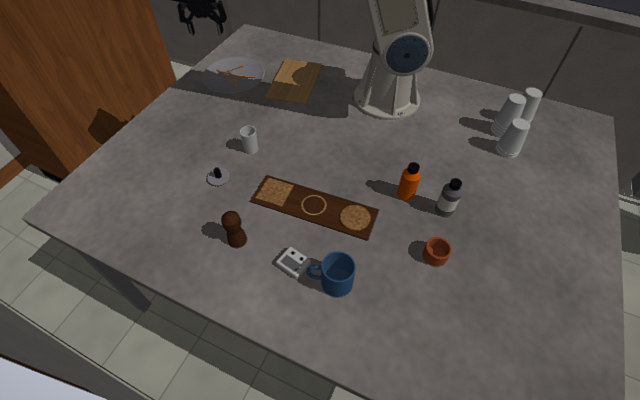

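Candidates (top picture): grey bottle (176,277) against orange decoy (235,280). The cup is at (468,258), with stacked white cups only off to the side in the scene view (513,120). The pot is at (181,210) and the lid at (463,196). The mug (267,130), mill (390,127) and timer (318,135) are bystanders. I choose the grey bottle and check it in a crop.

Run:
```python
from h import *
t=cv2.imread('pics/top0.png');m=np.load('pics/top0.png.npy',allow_pickle=True).item()
s=cv2.imread('pics/scene0.png');ms=np.load('pics/scene0.png.npy',allow_pickle=True).item()
P={'cap':((175,276),125),'potrim':((181,210),45),'cuprim':((468,257),80),'lid':((462,197),10),'knob':((465,195),40),'round':((282,216.5),13),'sq':((386.5,207),13),'ring':((334.5,212),8),'orangecap':((229,279),125),'millTop':((392,121),120),'mug':((265,124),90)}
for k,(uv,z) in P.items():
    X=ray(m,[uv],z)[0]; print(k,X.round(0),proj(ms,[X])[0].round(1), proj(m,[[X[0],X[1],0]])[0].round(1))
z=lambda im,x,y,w,h,k:cv2.resize(im[y:y+h,x:x+w],(w*k,h*k),interpolation=cv2.INTER_CUBIC)
a=z(t,150,180,130,120,3);b=z(t,400,170,100,120,3)
c=z(s,390,150,130,120,3);d=z(s,190,110,100,120,3)
cv2.imwrite('pics/c1.png',np.vstack([np.hstack([a,b]),np.hstack([c,d])])[:, :800][:720])
o=np.vstack([np.hstack([a,b]),np.hstack([c,d])]);cv2.imwrite('pics/c1.png',cv2.resize(o,None,fx=.83,fy=.83))
```

```text
cap [425. 307. 125.] [453.2 180.4] [191.6 278.5]
potrim [580. 323.  45.] [437.1 244.6] [186.5 213.5]
cuprim [ 444. -319.   80.] [247.7 130. ] [457.5 260. ]
lid [ 593. -342.   10.] [219.1 174.9] [460.8 197.9]
knob [ 592. -340.   40.] [217.8 168.1] [460.  198.6]
round [562.  92.  13.] [354.5 215.4] [282.5 217.4]
sq [ 575. -157.   13.] [274.3 189.8] [385.8 208. ]
ring [569. -33.   8.] [313.2 203.3] [334.4 212.6]
orangecap [415. 195. 125.] [412.9 164.6] [239.5 281.2]
millTop [ 751. -167.  120.] [232.2 210.9] [384.8 139. ]
mug [766. 121.  90.] [336.5 266.1] [269.3 137.3]
```

View pics/c1.png

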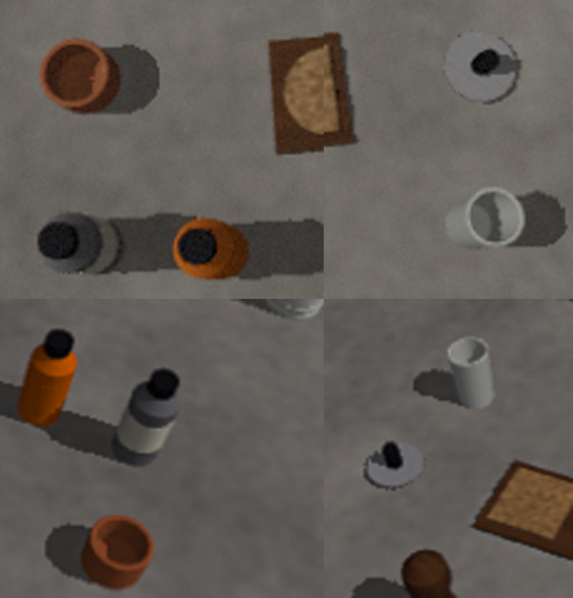

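Two-view estimates agree to a few mm. The grey bottle with the paper label band is at about (425,307) and the orange one is the decoy. I turn the tool to yaw 90° and go above the cup first.

{"fn": "step_arm", "kwargs": {"commands": [[[0,0,0],-0.168,1],[[0,0,0],-0.168,1],[[0,0,0],-0.168,1],[[0,0,0],-0.168,1],[[0,0,0],-0.168,1],[[0,0,0],-0.168,1],[[0,0,0],-0.168,1],[[40,30,20],0,1],[[40,30,20],0,1],[[40,30,20],0,1],[[40,30,0],0,1],[[40,30,0],0,1],[[40,30,0],0,1]], "force": 25}}

```text
clock: 1.72
eef_pos: [413.5, -322.5, 338.2]
tcp_rot: [-3.137, -0.007, 1.608]
contact_force: [0.1, 0.2, -0.4]
opening: 0.999
```

Run:
```python
from h import *
s=sense();print(s['eef_pos'].round(1),s['tcp_rot'].round(3),s['clock'],s['qpos'].round(2))
im,m=snap('wrist','w1.png');print(m['fx'],(-np.array(m['R']).T@m['t']).round(0),np.array(m['R'])[2].round(2))
print(proj(m,[[444,-319,80],[444,-319,0],[593,-342,10],[575,-157,13]]).round(0))
```

```text
[ 413.5 -322.5  338.2] [-3.137 -0.007  1.608] 1.725 [-0.67  0.28  1.91  0.    0.96 -0.71]
344.0062431637896 [ 411. -251.  308.] [ 0.01 -0.27 -0.96]
[[363. 202.]
 [352. 177.]
 [515. 211.]
 [541. -22.]]
```

View pics/w1.png

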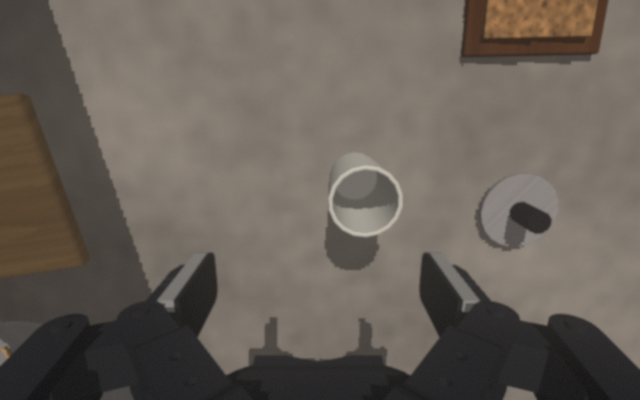

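Wrist view: cup rim centre at (365,201) against a predicted (363,202), and lid at (519,210) against (515,211). That puts the cup at about (446,-318) and the lid at about (597,-342). Now I grip the cup.

{"fn": "step_arm", "kwargs": {"commands": [[[4.5,32.5,0],0.037,1],[[0,0,0],0,1],[[0,0,45],0,1],[[0,0,45],0,1],[[0,0,30],0,1]]}}

```text
clock: 2.4
eef_pos: [448.5, -310.9, 216.9]
tcp_rot: [-3.141, -0.007, 1.576]
contact_force: [-0.1, -0.5, 0.2]
opening: 1.002
```

{"fn": "step_arm", "kwargs": {"commands": [[[-7,-2,6],0,1],[[0,0,5],0,1],[[0,0,0],0,1]]}}

```text
clock: 2.78
eef_pos: [444.6, -318.9, 204.8]
tcp_rot: [-3.137, -0.009, 1.576]
contact_force: [0.2, 0.3, 0.6]
opening: 1.0
```

{"fn": "step_arm", "kwargs": {"commands": [[[0,0,0],0,0.3],[[0,0,0],0,0.3],[[0,0,0],0,0.3],[[0,0,0],0,0.3],[[0,0,0],0,0.3],[[0,0,-10],0,0.3],[[0,0,-40],0,0.3],[[0,0,-40],0,0.3],[[0,0,0],0,0.3]], "force": 25}}

```text
clock: 3.9
eef_pos: [445.4, -319.9, 301.0]
tcp_rot: [-3.14, -0.007, 1.576]
contact_force: [-0.4, 0.7, 0.0]
opening: 0.599
```

The opening stopped at 0.6, about 51 mm, so the cup is held. I move it over the ring.

{"fn": "step_arm", "kwargs": {"commands": [[[47,20,0],0,0.3],[[47,20,0],0,0.3],[[47,20,0],0,0.3],[[47,20,0],0,0.3],[[47,20,0],0,0.3],[[30,15,0],0,0.3],[[0,0,0],0,0.3]]}}

```text
clock: 4.78
eef_pos: [561.0, -46.5, 300.4]
tcp_rot: [-3.138, -0.007, 1.574]
contact_force: [-0.6, 0.3, 0.1]
opening: 0.599
```

Run:
```python
from h import *
s=sense();print(s['eef_pos'].round(1),s['tcp_rot'].round(3),s['contact_force'])
im,m=snap('wrist','w2.png')
print(proj(m,[[569,-33,8],[562,92,13],[569,-33,135]]).round(0))
```

```text
[561.  -46.5 300.4] [-3.138 -0.007  1.574] [-0.64801922  0.25153341  0.05794004]
[[329. 176.]
 [321.  -6.]
 [337. 240.]]
```

View pics/w2.png

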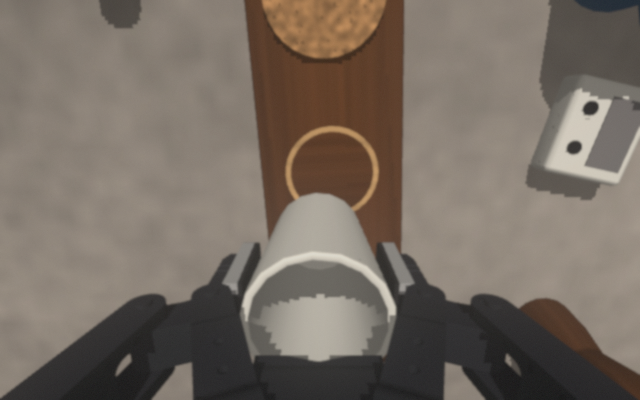

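The ring centre shows at (332,171) against a predicted (329,176), so it is at about (570,-31). I lower the cup there.

{"fn": "step_arm", "kwargs": {"commands": [[[14,9,0],0,0.3],[[0,0,0],0,0.3],[[0,0,40],0,0.3],[[0,0,20],0,0.3],[[0,0,0],0,0.3]]}}

```text
clock: 5.45
eef_pos: [568.8, -35.4, 238.9]
tcp_rot: [-3.137, -0.006, 1.57]
contact_force: [0.1, -0.5, -0.4]
opening: 0.598
```

{"fn": "step_arm", "kwargs": {"commands": [[[3.5,1,0],0,0.3],[[0,0,15],0,0.3],[[0,0,6],0,0.3],[[0,0,3],0,0.3],[[0,0,0],0,0.3]]}}

```text
clock: 6.08
eef_pos: [570.5, -32.2, 215.5]
tcp_rot: [-3.14, -0.005, 1.569]
contact_force: [0.8, -0.1, -0.6]
opening: 0.595
```

{"fn": "step_arm", "kwargs": {"commands": [[[0,0,2],0,0.3],[[0,0,0],0,0.3],[[0,0,0],0,0.75],[[0,0,0],0,1],[[0,0,0],0,1],[[0,0,0],0,1],[[0,0,-20],0,1],[[0,0,-50],0,1],[[0,0,-50],0,1],[[0,0,-30],0,1],[[0,0,0],0,1]]}}

```text
clock: 7.45
eef_pos: [571.0, -33.1, 368.9]
tcp_rot: [-3.14, -0.005, 1.569]
contact_force: [-1.0, -0.4, -0.4]
opening: 1.0
```

{"fn": "step_arm", "kwargs": {"commands": [[[50,0,0],0,1],[[50,0,0],0,1],[[50,0,0],0,1],[[50,0,0],0,1],[[50,0,0],0,1],[[45,0,0],0,1],[[0,0,0],0,1]]}}

```text
clock: 8.32
eef_pos: [569.8, 269.6, 361.0]
tcp_rot: [-3.131, -0.002, 1.566]
contact_force: [0.0, -0.4, 0.1]
opening: 1.0
```

Run:
```python
from h import *
s=sense();print(s['eef_pos'].round(1),s['tcp_rot'].round(3),s['contact_force'])
im,m=snap('wrist','w3.png')
im2,m2=snap('top','top1.png')
print(proj(m,[[580,323,45],[425,307,125]]).round(0),proj(m2,[[570,-31,88]]))
w=np.hstack([im,cv2.resize(im2[150:300,140:300],(427,400))])
cv2.imwrite('pics/v3.png',cv2.resize(np.hstack([im,cv2.resize(im2[160:260,260:420],(640,400))]),(800,250)))
```

```text
[569.8 269.6 361. ] [-3.131e+00 -2.000e-03  1.566e+00] [ 0.03856538 -0.4037073   0.08591531]
[[334. 120.]
 [ 82. 156.]] [[334.61547268 204.88649055]]
```

View pics/v3.png

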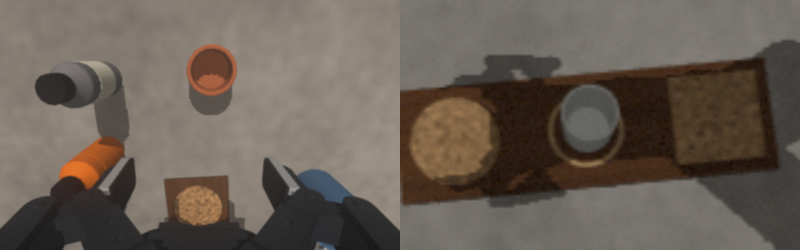

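The cup stands within the ring. Pot rim and bottle cap are both in view, so I measure them.

Run:
```python
from h import *
m=np.load('pics/w3.png.npy',allow_pickle=True).item();im=cv2.imread('pics/w3.png')
h=cv2.cvtColor(im,cv2.COLOR_BGR2HSV)
mk=((h[...,0]<15)&(h[...,1]>130)&(h[...,2]>60)).astype(np.uint8)
mk[:, :260]=0;mk[200:]=0;mk[:,420:]=0
c=max(cv2.findContours(mk,0,1)[0],key=cv2.contourArea);print('pot blob',cv2.boundingRect(c))
P=c[:,0].astype(float)
# rim: upper part of contour at z=45, circle fit
X=ray(m,P[P[:,1]<110],45)[:,:2];A=np.c_[2*X,np.ones(len(X))];s=np.linalg.lstsq(A,(X**2).sum(1),rcond=None)[0]
print('pot',s[:2],np.sqrt(s[2]+s[:2]@s[:2]))
dk=(im.max(2)<45).astype(np.uint8);dk[200:]=0;dk[:,250:]=0
for c in cv2.findContours(dk,0,1)[0]:
    if cv2.contourArea(c)>200: print('dark',cv2.boundingRect(c))
cv2.imwrite('pics/v4.png',cv2.resize(im[60:220,30:250],(660,480)))
```

```text
pot blob (300, 71, 78, 82)
pot [583.50397349 328.67501667] 31.182406427294094
dark (97, 123, 24, 40)
```

View pics/v4.png

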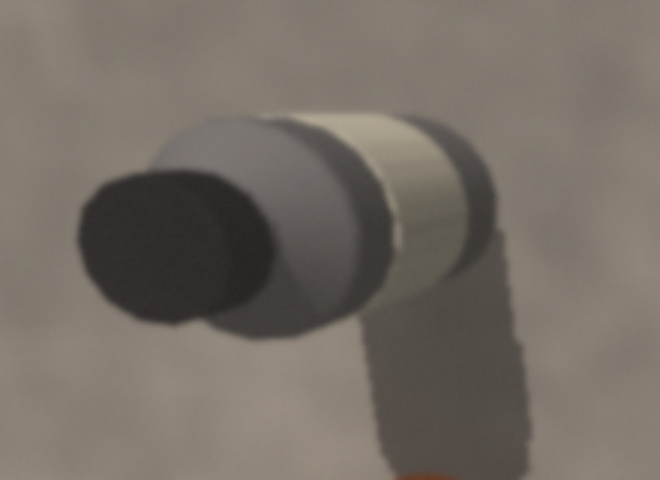

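{"fn": "step_arm", "kwargs": {"commands": [[[30,6,0],0,1],[[28,7,0],0,1],[[0,0,0],0,1],[[0,0,40],0,1],[[0,0,20],0,1],[[0,0,0],0,1]]}}

```text
clock: 9.18
eef_pos: [583.5, 316.7, 297.5]
tcp_rot: [-3.127, 0.004, 1.557]
contact_force: [0.0, -0.1, 0.6]
opening: 1.002
```

Run:
```python
from h import *
s=sense();print(s['eef_pos'].round(1),s['tcp_rot'].round(3),s['contact_force'])
im,m=snap('wrist','w4.png')
print(proj(m,[[583,327,45]]+[[583+33*np.cos(a),327+33*np.sin(a),45] for a in (0,1.57,3.14)]).round(0))
```

```text
[583.5 316.7 297.5] [-3.127  0.004  1.557] [ 0.00484565 -0.07086181  0.62717642]
[[322. 190.]
 [371. 189.]
 [321. 140.]
 [273. 190.]]
```

View pics/w4.png

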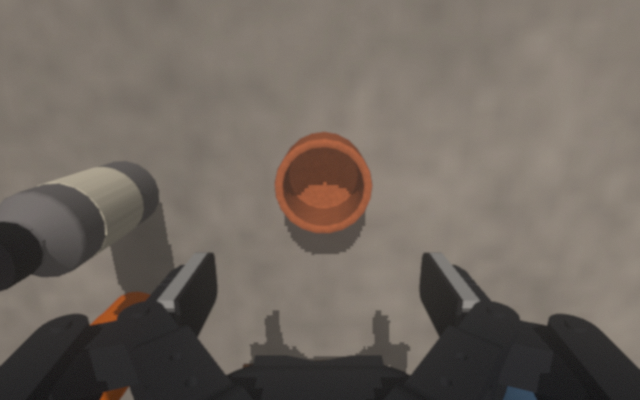

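Pot rim centre is at (324,186) against a predicted (322,190), so the pot is at about (584,329).

{"fn": "step_arm", "kwargs": {"commands": [[[11,3,0],0,1],[[0,0,0],0,1],[[0,0,40],0,1],[[0,0,30],0,1],[[0,0,10],0,1],[[0,0,0],0,1]]}}

```text
clock: 9.98
eef_pos: [589.0, 330.4, 223.3]
tcp_rot: [-3.137, -0.002, 1.558]
contact_force: [-0.7, 0.2, 0.0]
opening: 1.001
```

{"fn": "step_arm", "kwargs": {"commands": [[[-2,-3.5,0],0,1],[[0,0,0],0,1],[[0,0,20],0,1],[[0,0,0],0,1]]}}

```text
clock: 10.48
eef_pos: [586.0, 328.9, 205.4]
tcp_rot: [-3.141, -0.004, 1.558]
contact_force: [-0.1, 0.1, -0.6]
opening: 1.002
```

{"fn": "step_arm", "kwargs": {"commands": [[[0,-1.5,15],0,1],[[0,0,9],0,1],[[0,0,0],0,1],[[0,0,0],0,0.5],[[0,0,0],0,0.5],[[0,0,0],0,0.5],[[0,0,0],0,0.5],[[0,0,0],0,0.5]], "force": 40}}

```text
clock: 11.48
eef_pos: [584.6, 329.1, 179.7]
tcp_rot: [-3.141, -0.004, 1.558]
contact_force: [0.0, 0.5, -1.1]
opening: 0.758
```

{"fn": "step_arm", "kwargs": {"commands": [[[0,0,-10],0,0.5],[[0,0,-50],0,0.5],[[0,0,-50],0,0.5],[[0,0,-50],0,0.5],[[-50,0,0],0,0.5],[[-50,0,0],0,0.5],[[-50,0,0],0,0.5],[[-50,0,0],0,0.5],[[-50,0,0],0,0.5],[[-50,0,0],0,0.5],[[-50,0,0],0,0.5],[[-50,0,0],0,0.5],[[-50,0,0],0,0.5],[[-40,0,0],0,0.5],[[0,0,0],0,0.5]]}}

```text
clock: 13.35
eef_pos: [578.4, -176.0, 354.3]
tcp_rot: [3.128, -0.005, 1.56]
contact_force: [0.3, -0.4, -0.3]
opening: 0.754
```

Run:
```python
from h import *
s=sense();print(s['eef_pos'].round(1),s['tcp_rot'].round(3),s['contact_force'])
im,m=snap('wrist','w5.png')
print(proj(m,[[575,-157,13],[569,-33,8],[570,-32,88]]).round(0))
```

```text
[ 578.4 -176.   354.3] [ 3.128 -0.005  1.56 ] [ 0.30502839 -0.44069525 -0.32566792]
[[308. 158.]
 [299.   8.]
 [295. -27.]]
```

View pics/w5.png

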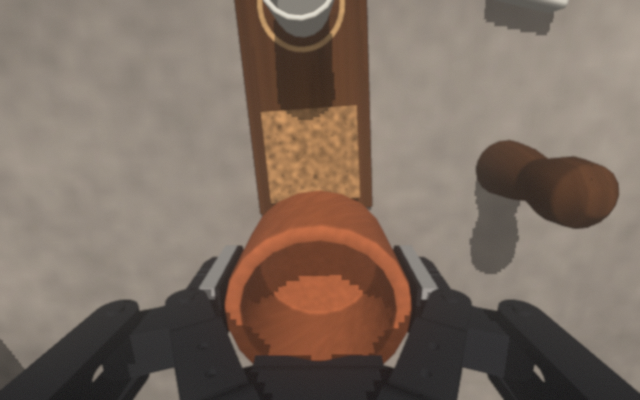

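Coaster centre is at about (312,154) against a predicted (308,158), so I aim at (577,-155).

{"fn": "step_arm", "kwargs": {"commands": [[[20,-3,0],0,0.5],[[0,0,0],0,0.5],[[0,0,40],0,0.5],[[0,0,40],0,0.5],[[0,0,30],0,0.5],[[0,0,10],0,0.5],[[0,0,0],0,0.5]]}}

```text
clock: 14.28
eef_pos: [578.5, -144.8, 234.4]
tcp_rot: [3.124, -0.006, 1.57]
contact_force: [0.0, 1.1, 0.3]
opening: 0.758
```

{"fn": "step_arm", "kwargs": {"commands": [[[-10,-4,0],0,0.5],[[0,0,0],0,0.5],[[0,0,22],0,0.5],[[0,0,0],0,0.5],[[0,0,0],0,0.5]]}}

```text
clock: 14.9
eef_pos: [576.7, -156.3, 217.5]
tcp_rot: [3.116, -0.003, 1.57]
contact_force: [-0.0, -0.1, -1.4]
opening: 0.76
```

{"fn": "step_arm", "kwargs": {"commands": [[[1,-3,13],0,0.5],[[0,0,0],0,0.5],[[0,0,7],0,0.5],[[0,0,0],0,0.5]]}}

```text
clock: 15.4
eef_pos: [574.3, -155.2, 197.4]
tcp_rot: [3.115, -0.003, 1.57]
contact_force: [-0.6, -0.5, -1.0]
opening: 0.76
```

{"fn": "step_arm", "kwargs": {"commands": [[[0,0,2.5],0,0.5],[[0,0,0],0,0.5],[[0,0,1],0,0.5],[[0,0,0],0,0.5]]}}

```text
clock: 15.9
eef_pos: [574.6, -155.2, 193.8]
tcp_rot: [3.114, -0.003, 1.57]
contact_force: [0.1, -0.5, -1.3]
opening: 0.759
```

{"fn": "step_arm", "kwargs": {"commands": [[[0,0,1],0,0.5],[[0,0,0],0,0.5],[[0,0,0],0,0.85],[[0,0,0],0,1],[[0,0,0],0,1],[[0,0,0],0,1],[[0,0,-15],0,1],[[0,0,-30],0,1],[[0,0,-50],0,1],[[0,0,-50],0,1],[[0,0,-50],0,1],[[0,0,0],0,1]]}}

```text
clock: 17.4
eef_pos: [568.9, -155.8, 399.3]
tcp_rot: [3.111, -0.002, 1.57]
contact_force: [0.6, 0.3, -0.3]
opening: 1.0
```

{"fn": "step_arm", "kwargs": {"commands": [[[50,0,0],0,1],[[50,-10,0],0,1],[[50,-20,0],0,1],[[50,-20,0],0,1],[[50,-20,0],0,1],[[50,-20,0],0,1],[[50,-20,0],0,1],[[40,-20,0],0,1],[[20,-10,0],0,1],[[0,0,0],0,1],[[0,0,0],0,1]]}}

```text
clock: 18.77
eef_pos: [422.2, 265.0, 395.3]
tcp_rot: [3.111, -0.0, 1.568]
contact_force: [-0.3, -0.1, -0.4]
opening: 1.002
```

Run:
```python
from h import *
s=sense();print(s['eef_pos'].round(1),s['tcp_rot'].round(3),s['contact_force'])
im,m=snap('wrist','w6.png')
im2,m2=snap('top','top2.png')
print(proj(m,[[425,312,125],[425,312,0]]).round(0))
print(proj(m2,[[575,-157,58],[577,-155,58],[570,-32,88]]).round(1))
a=cv2.resize(im,(480,300));b=cv2.resize(im2[160:260,260:420],(480,300),interpolation=cv2.INTER_CUBIC)
cv2.imwrite('pics/v6.png',np.vstack([a,b]))
```

```text
[422.2 265.  395.3] [ 3.111 -0.     1.568] [-0.34017853 -0.1313793  -0.37801642]
[[309. 133.]
 [308. 120.]]
[[389.1 203.3]
 [388.2 202.5]
 [335.1 204.9]]
```

View pics/v6.png

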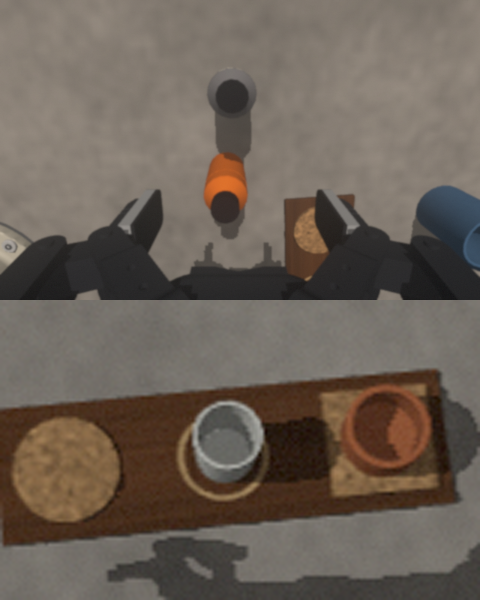

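Pot (388.7,202.3) and cup (336,204) stand as planned. The bottle cap is at (309,129) against a predicted (309,133), so the bottle is at about (425,313). I approach it now.

{"fn": "step_arm", "kwargs": {"commands": [[[24,-1,0],0,1],[[24,-1,0],0,1],[[0,0,0],0,1],[[0,0,0],0,1],[[0,0,40],0,1],[[0,0,0],0,1],[[0,0,0],0,1]]}}

```text
clock: 19.75
eef_pos: [424.9, 307.9, 356.2]
tcp_rot: [3.109, 0.001, 1.559]
contact_force: [-0.4, -0.4, -0.2]
opening: 1.005
```

{"fn": "step_arm", "kwargs": {"commands": [[[5,-4.5,0],0,1],[[0,0,0],0,1],[[0,0,20],0,1],[[0,0,0],0,1],[[0,0,0],0,1]]}}

```text
clock: 20.38
eef_pos: [421.7, 314.1, 340.4]
tcp_rot: [3.104, -0.003, 1.56]
contact_force: [-0.5, -0.1, 0.2]
opening: 1.001
```

{"fn": "step_arm", "kwargs": {"commands": [[[-0.5,-3,30],0,1],[[0,-3,30],0,1],[[0,0,20],0,1],[[0,0,0],0,1],[[0,0,0],0,1]]}}

```text
clock: 21.0
eef_pos: [420.5, 315.6, 263.1]
tcp_rot: [3.098, -0.008, 1.56]
contact_force: [-0.1, 0.2, 0.4]
opening: 1.002
```

{"fn": "step_arm", "kwargs": {"commands": [[[-2,-3,15],0,1],[[0,0,0],0,1],[[0,0,11],0,1],[[0,0,0],0,1],[[0,0,0],0,1]]}}

```text
clock: 21.62
eef_pos: [419.1, 314.1, 237.1]
tcp_rot: [3.096, -0.01, 1.56]
contact_force: [-0.6, 0.3, 0.7]
opening: 0.997
```

{"fn": "step_arm", "kwargs": {"commands": [[[0,0,4],0,1],[[0,0,0],0,1],[[0,0,0],0,0.4],[[0,0,0],0,0.4],[[0,0,0],0,0.4],[[0,0,0],0,0.4],[[0,0,0],0,0.4],[[0,0,0],0,0.4],[[0,0,0],0,0.4]], "force": 50}}

```text
clock: 22.75
eef_pos: [419.2, 314.3, 233.6]
tcp_rot: [3.096, -0.01, 1.56]
contact_force: [-0.8, -0.5, 1.9]
opening: 0.601
```

{"fn": "step_arm", "kwargs": {"commands": [[[0,0,-10],0,0.4],[[0,0,-40],0,0.4],[[0,0,-50],0,0.4],[[0,0,-50],0,0.4],[[0,0,0],0,0.4],[[0,0,0],0,0.4]]}}

```text
clock: 23.5
eef_pos: [411.5, 312.2, 388.8]
tcp_rot: [3.097, -0.009, 1.56]
contact_force: [0.8, 0.0, -2.1]
opening: 0.597
```

{"fn": "step_arm", "kwargs": {"commands": [[[-30,25,0],0,0.4],[[-40,30,0],0,0.4],[[-40,30,0],0,0.4],[[-40,30,0],0,0.4],[[-40,30,0],0,0.4],[[-15,5,0],0,0.4],[[0,0,0],0,0.4],[[0,0,0],0,0.4]]}}

```text
clock: 24.5
eef_pos: [560.0, 99.6, 381.2]
tcp_rot: [3.116, -0.004, 1.562]
contact_force: [-0.1, 1.0, -0.8]
opening: 0.597
```

Run:
```python
from h import *
s=sense();print(s['eef_pos'].round(1),s['tcp_rot'].round(3),s['contact_force'])
im,m=snap('wrist','w7.png')
print(proj(m,[[562,92,13]]).round(0), [proj(m,[[562+42*c,92+42*d,13]]).round(0).tolist() for c,d in ((1,0),(-1,0),(0,1))])
```

```text
[560.   99.6 381.2] [ 3.116 -0.004  1.562] [-0.14763624  0.97809222 -0.75294684]
[[310. 179.]] [[[352.0, 179.0]], [[268.0, 180.0]], [[309.0, 137.0]]]
```

View pics/w7.png

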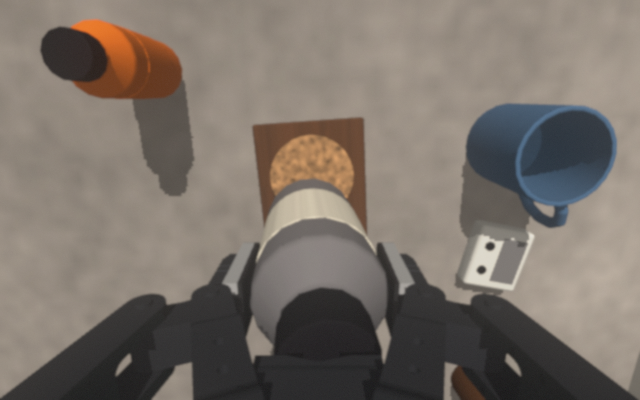

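Coaster centre is at (312,176) against a predicted (310,179), so I aim at (563.5,94) and lower.

{"fn": "step_arm", "kwargs": {"commands": [[[-4,-1,0],0,0.4],[[0,0,0],0,0.4],[[0,0,40],0,0.4],[[0,0,40],0,0.4],[[0,0,20],0,0.4],[[0,0,0],0,0.4],[[0,0,0],0,0.4]]}}

```text
clock: 25.42
eef_pos: [561.3, 99.8, 281.4]
tcp_rot: [3.111, -0.005, 1.567]
contact_force: [-0.1, -0.0, -1.9]
opening: 0.6
```

{"fn": "step_arm", "kwargs": {"commands": [[[-4.5,-2,15],0,0.4],[[0,0,0],0,0.4],[[0,0,12],0,0.4],[[0,0,0],0,0.4],[[0,0,0],0,0.4]]}}

```text
clock: 26.05
eef_pos: [560.8, 95.2, 254.7]
tcp_rot: [3.107, -0.006, 1.567]
contact_force: [0.6, -0.2, -2.6]
opening: 0.6
```

{"fn": "step_arm", "kwargs": {"commands": [[[0,-1,4],0,0.4],[[0,0,0],0,0.4],[[0,0,2.5],0,0.4],[[0,0,0],0,0.4],[[0,0,1],0,0.4],[[0,0,0],0,0.4]]}}

```text
clock: 26.8
eef_pos: [560.2, 95.4, 247.1]
tcp_rot: [3.106, -0.006, 1.567]
contact_force: [-1.5, -0.1, -1.6]
opening: 0.596
```

{"fn": "step_arm", "kwargs": {"commands": [[[0,0,1],0,0.4],[[0,0,0],0,0.4],[[0,0,0],0,0.7],[[0,0,0],0,0.85],[[0,0,0],0,1],[[0,0,0],0,1],[[0,0,0],0,1],[[0,0,-10],0,1],[[0,0,-30],0,1],[[0,0,-50],0,1],[[0,0,-50],0,1],[[0,0,-10],0,1],[[0,0,0],0,1]]}}

```text
clock: 28.42
eef_pos: [554.6, 94.4, 403.7]
tcp_rot: [3.104, -0.006, 1.567]
contact_force: [-1.0, 0.6, 0.6]
opening: 1.002
```

{"fn": "step_arm", "kwargs": {"commands": [[[-50,0,0],0,1],[[-50,0,0],0,1],[[-50,0,0],0,1],[[-50,5,0],0,1],[[-50,5,0],0,1],[[-50,5,0],0,1],[[-50,5,0],0,1],[[-50,5,0],0,1],[[-40,5,0],0,1],[[0,0,0],0,1],[[0,0,0],0,1]]}}

```text
clock: 29.8
eef_pos: [580.2, -357.7, 380.3]
tcp_rot: [3.129, -0.017, 1.569]
contact_force: [-0.7, -0.1, -0.7]
opening: 1.005
```

Run:
```python
from h import *
s=sense();print(s['eef_pos'].round(1),s['tcp_rot'].round(3),s['contact_force'])
im,m=snap('wrist','w8.png')
im2,m2=snap('top','top3.png')
print(proj(m,[[595,-342,10],[595,-342,40],[577,-155,58]]).round(0))
print(proj(m2,[[563,93,138],[577,-155,58],[570,-32,88]]).round(1))
a=cv2.resize(im,(480,300));b=cv2.resize(im2[160:260,260:420],(480,300),interpolation=cv2.INTER_CUBIC)
cv2.imwrite('pics/v8.png',np.vstack([a,b]))
```

```text
[ 580.2 -357.7  380.3] [ 3.129 -0.017  1.569] [-0.67177251 -0.08733832 -0.67352018]
[[328. 160.]
 [329. 166.]
 [307. -85.]]
[[276.5 205.6]
 [388.2 202.5]
 [335.1 204.9]]
```

View pics/v8.png

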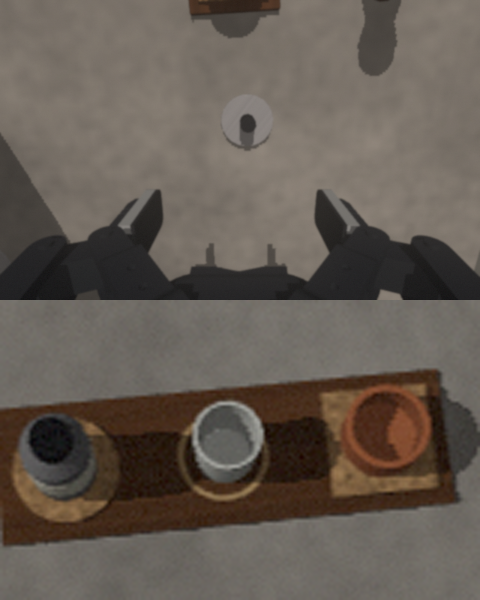

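Bottle cap is at (276.3,206.3) against a predicted (276.5,205.6), so it is well placed. The knob shows at (330,164), which puts the lid at about (596,-341).

{"fn": "step_arm", "kwargs": {"commands": [[[11,12,0],0,0.7],[[0,0,0],0,0.7],[[0,0,40],0,0.7],[[0,0,40],0,0.7],[[0,0,30],0,0.7],[[0,0,0],0,0.7],[[0,0,0],0,0.7]]}}

```text
clock: 30.78
eef_pos: [597.8, -338.7, 272.6]
tcp_rot: [3.123, -0.013, 1.577]
contact_force: [-0.7, -0.6, 0.1]
opening: 0.698
```

Run:
```python
from h import *
from scipy.spatial.transform import Rotation as R
s=sense();p=s['eef_pos'];z=R.from_euler('xyz',s['tcp_rot']).as_matrix()[:,2];print(p.round(1),s['tcp_rot'].round(3),'grasp',(p+155*z).round(1))
im,m=snap('wrist','w9.png')
print(proj(m,[[596,-341,40],[596,-341,10],[631,-341,10],[561,-341,10],[596,-306,10]]).round(0))
```

```text
[ 597.8 -338.7  272.6] [ 3.123 -0.013  1.577] grasp [ 600.6 -336.6  117.6]
[[307. 223.]
 [308. 209.]
 [357. 209.]
 [258. 209.]
 [308. 160.]]
```

View pics/w9.png

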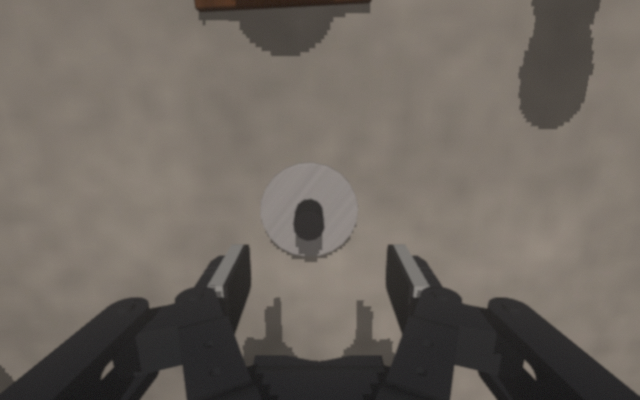

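Disc centre is at (309,209) against a predicted (308,209), so the lid position holds.

{"fn": "step_arm", "kwargs": {"commands": [[[-5.5,-5.5,0],0,0.7],[[0,0,0],0,0.7],[[0,0,30],0,0.7],[[0,0,25],0,0.7],[[0,0,5],0,0.7],[[0,0,0],0,0.7],[[0,0,0],0,0.7]]}}

```text
clock: 31.7
eef_pos: [594.9, -346.1, 218.7]
tcp_rot: [3.114, -0.008, 1.576]
contact_force: [0.3, -0.3, -0.4]
opening: 0.704
```

```bash
cat > g.py <<'E'
from h import *
from scipy.spatial.transform import Rotation as R
s=sense();p=s['eef_pos'];z=R.from_euler('xyz',s['tcp_rot']).as_matrix()[:,2];print(p.round(1),s['tcp_rot'].round(3),'grasp',(p+155*z).round(1),s['contact_force'].round(1),s['opening'])
E
python3 g.py
```

```text
[ 594.9 -346.1  218.7] [ 3.114 -0.008  1.576] grasp [ 599.2 -344.9   63.8] [ 0.3 -0.3 -0.4] 0.703706316870101
```

{"fn": "step_arm", "kwargs": {"commands": [[[3.5,-3,15],0,0.7],[[0,0,0],0,0.7],[[0,-1,12],0,0.7],[[0,0,0],0,0.7],[[0,0,0],0,0.7]]}}

```text
clock: 32.33
eef_pos: [591.7, -342.3, 191.0]
tcp_rot: [3.112, -0.007, 1.576]
contact_force: [-0.2, -0.4, 0.3]
opening: 0.698
```

```bash
python3 g.py
```

```text
[ 591.7 -342.3  191. ] [ 3.112 -0.007  1.576] grasp [ 596.2 -341.2   36.1] [-0.2 -0.4  0.3] 0.6978091023727496
```

{"fn": "step_arm", "kwargs": {"commands": [[[0,0,3],0,0.7],[[0,0,0],0,0.7],[[0,0,0],0,0.1],[[0,0,0],0,0.1],[[0,0,0],0,0.1],[[0,0,0],0,0.1],[[0,0,0],0,0.1],[[0,0,0],0,0.1],[[0,0,0],0,0.1]], "force": 40}}

```text
clock: 33.45
eef_pos: [592.0, -342.5, 188.6]
tcp_rot: [3.112, -0.007, 1.576]
contact_force: [0.2, 0.3, 1.4]
opening: 0.219
```

```bash
python3 g.py
```

```text
[ 592.  -342.5  188.6] [ 3.112 -0.007  1.576] grasp [ 596.5 -341.4   33.7] [0.2 0.3 1.4] 0.21933761845745037
```

{"fn": "step_arm", "kwargs": {"commands": [[[0,0,-10],0,0.1],[[0,0,-30],0,0.1],[[0,0,-40],0,0.1],[[0,0,-40],0,0.1],[[0,0,0],0,0.1],[[30,0,0],0,0.1],[[40,-3,0],0,0.1],[[40,-3,0],0,0.1],[[25,-3,0],0,0.1],[[10,0,0],0,0.1],[[0,0,0],0,0.1],[[0,0,0],0,0.1]]}}

```text
clock: 34.95
eef_pos: [577.2, -195.3, 311.4]
tcp_rot: [3.114, -0.007, 1.574]
contact_force: [-0.0, -0.7, -0.8]
opening: 0.217
```

```bash
python3 g.py
python3 - <<'E'
from h import *
im,m=snap('wrist','w10.png')
c=[[576.5+33*np.cos(a),-156+33*np.sin(a),58] for a in (0,1.57,3.14,4.71)]
print(proj(m,[[576.5,-156,58]]+c).round(0))
E
```

```text
[ 577.2 -195.3  311.4] [ 3.114 -0.007  1.574] grasp [ 581.4 -194.2  156.5] [-0.  -0.7 -0.8] 0.2165579689265102
[[306. 150.]
 [356. 150.]
 [305.  97.]
 [255. 150.]
 [306. 199.]]
```

View pics/w10.png

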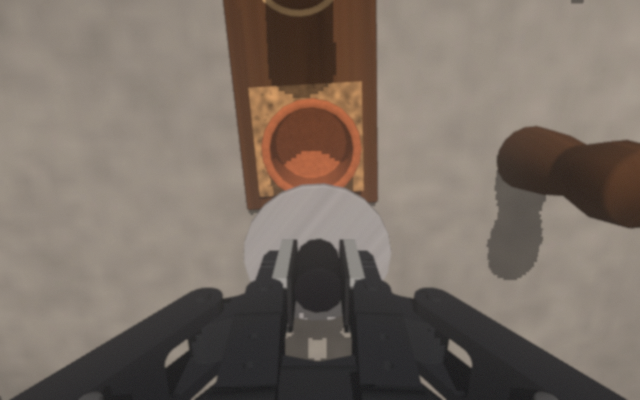

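Run:
```python
from h import *
m=np.load('pics/w10.png.npy',allow_pickle=True).item();t=np.load('pics/top3.png.npy',allow_pickle=True).item()
x,y=581.8,-194
print(proj(m,[[x,y,132.8],[x-35,y,132.8],[x+35,y,132.8],[x,y+35,132.8]]).round(1))
print(ray(m,[[312,148],[262,148],[362,148],[312,98]],58).round(1), ray(t,[[388.7,202.3]],58).round(1))
im=cv2.imread('pics/top3.png')[185:225,365:415];h=cv2.cvtColor(im,cv2.COLOR_BGR2HSV)
im=cv2.imread('pics/w10.png');h=cv2.cvtColor(im,cv2.COLOR_BGR2HSV)
print([ (u,h[148,u].tolist()) for u in list(range(256,268,2))+list(range(354,368,2))])
```

```text
[[316.2 253.4]
 [241.4 254. ]
 [390.1 252.8]
 [316.4 181. ]]
[[ 580.6 -154.7   58. ]
 [ 548.3 -154.7   58. ]
 [ 613.2 -154.7   58. ]
 [ 580.6 -123.5   58. ]] [[ 577.4 -156.1   58. ]]
[(256, [14, 127, 189]), (258, [15, 128, 195]), (260, [14, 130, 183]), (262, [10, 150, 167]), (264, [9, 155, 174]), (266, [10, 156, 175]), (354, [9, 155, 161]), (356, [9, 156, 177]), (358, [9, 156, 177]), (360, [10, 152, 170]), (362, [12, 132, 145]), (364, [12, 130, 110]), (366, [12, 125, 102])]
```

The held lid projects within about 1 px of where the TCP says, so I trust the wrist view: pot at about (579.5,-155.3).

{"fn": "step_arm", "kwargs": {"commands": [[[20,-2,0],0,0.1],[[19,-1,0],0,0.1],[[0,0,0],0,0.1],[[0,0,20],0,0.1],[[0,0,10],0,0.1],[[0,0,0],0,0.1],[[0,0,0],0,0.1]]}}

```text
clock: 35.88
eef_pos: [575.3, -154.6, 281.7]
tcp_rot: [3.113, -0.006, 1.574]
contact_force: [-0.2, -0.1, -0.2]
opening: 0.216
```

```bash
python3 g.py
```

```text
[ 575.3 -154.6  281.7] [ 3.113 -0.006  1.574] grasp [ 579.8 -153.7  126.8] [-0.2 -0.1 -0.2] 0.2155967794320456
```

{"fn": "step_arm", "kwargs": {"commands": [[[-1.5,-1.5,0],0,0.1],[[0,0,0],0,0.1],[[0,0,18],0,0.1],[[0,0,10],0,0.1],[[0,0,0],0,0.1],[[0,0,0],0,0.1]]}}

```text
clock: 36.62
eef_pos: [574.7, -156.4, 252.1]
tcp_rot: [3.112, -0.006, 1.573]
contact_force: [-0.6, -0.4, -1.1]
opening: 0.218
```

```bash
python3 g.py
```

```text
[ 574.7 -156.4  252.1] [ 3.112 -0.006  1.573] grasp [ 579.3 -155.5   97.2] [-0.6 -0.4 -1.1] 0.2179384046657407
```

{"fn": "step_arm", "kwargs": {"commands": [[[0,0,5],0,0.1],[[0,0,0],0,0.1],[[0,0,3],0,0.1],[[0,0,0],0,0.1],[[0,0,1],0,0.1],[[0,0,0],0,0.1]]}}

```text
clock: 37.38
eef_pos: [575.3, -156.4, 243.2]
tcp_rot: [3.111, -0.006, 1.574]
contact_force: [-0.5, -0.5, -0.2]
opening: 0.222
```

```bash
python3 g.py
```

```text
[ 575.3 -156.4  243.2] [ 3.111 -0.006  1.574] grasp [ 580.1 -155.5   88.3] [-0.5 -0.5 -0.2] 0.2217320770141229
```

{"fn": "step_arm", "kwargs": {"commands": [[[0,0,1.5],0,0.1],[[0,0,0],0,0.1],[[0,0,0],0,0.3],[[0,0,0],0,0.45],[[0,0,0],0,0.6],[[0,0,0],0,0.6],[[0,0,-15],0,0.6],[[0,0,-30],0,0.6],[[0,0,-50],0,0.6],[[0,0,-50],0,0.6],[[0,0,0],0,0.6],[[-50,0,0],0,0.6],[[-50,0,0],0,0.6],[[0,0,0],0,0.6],[[0,0,0],0,0.6]]}}

```text
clock: 39.25
eef_pos: [570.4, -258.7, 396.1]
tcp_rot: [3.107, -0.005, 1.575]
contact_force: [0.4, 0.7, -0.3]
opening: 0.599
```

```bash
python3 g.py
python3 - <<'E'
from h import *
im,m=snap('wrist','w11.png');i2,t=snap('top','top4.png');i3,s=snap('scene','scene1.png')
L=[[578.5,-155.5,63],[578.5,-155.5,93]]
print(proj(m,L).round(1),proj(t,L).round(1))
a=cv2.resize(im,(400,250));b=cv2.resize(i2[160:260,260:420],(400,250),interpolation=3)
c=cv2.resize(i3[100:250,220:460],(400,250),interpolation=3);d=cv2.resize(im[0:200,160:480],(400,250),interpolation=3)
cv2.imwrite('pics/v11.png',np.vstack([np.hstack([a,b]),np.hstack([d,c])]))
E
```

```text
[ 570.4 -258.7  396.1] [ 3.107 -0.005  1.575] grasp [ 575.7 -257.9  241.2] [ 0.4  0.7 -0.3] 0.5994917520130806
[[313.9  57.8]
 [314.8  53.2]] [[388.7 201.4]
 [390.6 198.6]]
```

View pics/v11.png

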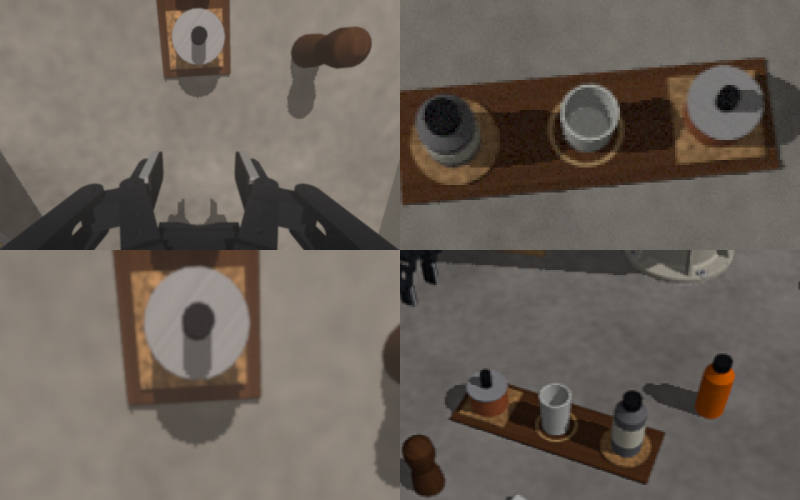

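Run:
```python
from h import *
for f,box in (('w11.png',(20,110,250,390)),('top4.png',(185,225,370,410))):
    im=cv2.imread('pics/'+f);m=np.load('pics/'+f+'.npy',allow_pickle=True).item()
    h=cv2.cvtColor(im,cv2.COLOR_BGR2HSV);k=np.zeros(im.shape[:2],np.uint8)
    a,b,c,d=box;k[a:b,c:d]=((h[...,1]<40)&(h[...,2]>120))[a:b,c:d]
    c=cv2.convexHull(max(cv2.findContours(k,0,1)[0],key=cv2.contourArea))
    (u,v),ax,_=cv2.fitEllipse(c);print(f,u,v,ax,ray(m,[[u,v]],63).round(1))
t=np.load('pics/top4.png.npy',allow_pickle=True).item()
print('rest',sense()['contact_force'].round(1)); sign_off()
```

```text
w11.png 317.0985107421875 58.37514877319336 (83.32027435302734, 88.92630767822266) [[ 581.1 -155.9   63. ]]
top4.png 394.0723571777344 189.60150146484375 (4.150683403015137, 12.086451530456543) [[ 605.6 -169.8   63. ]]
rest [ 0.4  0.7 -0.1]
the job is handed in; nothing more can be done
```

The job is handed in; there was no verdict, so the results below are my own camera measurements. The cup stands on the ring, the pot on the square coaster, the grey bottle on the round coaster, and the lid on the pot. Everything was set down upright and released. The run took about 39 s, and I never moved the gripper near the mug, pepper mill or timer.

| Object | Measured against target | Limit |
|---|---|---|
| Bottle | within about 3 mm of its coaster centre | 15 mm |
| Cup | within about 4 mm of the ring centre | 15 mm |
| Pot | within about 3 mm of its coaster centre | 15 mm |
| Lid | about 1 mm from the pot's axis (wrist view) | 9 mm |

- **Lid height:** the lid looks level in all three views, but I judged its seated height from the pictures and the tool height at release. I did not measure it separately.
- **Failed check:** the last automatic lid fit in the top view caught a wrong patch and is worthless. By eye in that view, the lid was within about 3 mm of the pot's axis.
- **Camera disagreement:** the top and wrist cameras differed by 3–5 mm in places, so the positions above carry that uncertainty. I relied on the wrist camera because it matched the tool's own position.
- **Tool tilt:** the tool drifted up to about 0.045 rad off vertical. I allowed for this when gripping and placing.

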